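# Pile up the wooden serving boards

## Task

Make one neat pile of the three dark wooden serving boards: lay the two loose ones, in either order, flat and square on top of the wooden board that lies on the blue mat, edges flush and all three handles pointing the same way. Set them down rather than dropping them, keep the bottom board where it is, and leave the red plastic board alone.

Things in the scene. Friction and masses are not known exactly. Their poses are not given: they have to be found in the camera images.
- base_board: Bottom board, dark wood, loose on a fixed blue mat (180 x 84 x 4 mm), its top 22 mm above the worktop. Same shape, size and axes as board_a. All boards lie flat and their handles point roughly towards the robot.
- board_a: Loose dark wooden paddle board on the worktop, 18 mm thick, 80 to 170 g. Blade 120 x 58 mm, handle 26 mm wide with a hanging hole in its round end (radius 16). Origin: underside, centre of the hole. x runs from the hole along the board's middle line (blade from x = 30 to 150 mm, centre of mass near 82), y across the width, z up. Room for fingers on both sides of the blade.
- board_b: Second loose dark wooden board on the worktop, the same as board_a in shape, size and axes.
- red_board: Red plastic board on the worktop, same shape, size and axes as board_a; not part of the job. (A jar, a mug and a wooden spoon, up to 110 mm tall, stand beyond the boards, farther from the robot.)
There are look-alikes about, which are no part of the job. What is shaped like the board_b but green or turquoise is not meant. Leave any pink look-alike of the board_a alone.

How it is judged (in metres and radians):
At the end, for the whole second after the job is handed in: Both loose wooden boards at rest on the bottom one, 18 and 36 mm above it (within 5 mm), either order; each hole within 15 mm of the bottom board's in plan, lined up within 10 degrees, flat within 4.5 degrees; bottom board flat; it and the red board within 30 mm of where they began (((z of board_a in the frame of base_board between 0.013 and 0.023 m and z of board_b in the frame of base_board between 0.031 and 0.041 m) or (z of board_b in the frame of base_board between 0.013 and 0.023 m and z of board_a in the frame of base_board between 0.031 and 0.041 m)) and horizontal distance between each of board_a, board_b and base_board below 0.015 m and angle between the x axis of each of board_a, board_b and the x axis of base_board, either way round below 0.175 rad and angle between each of board_a, board_b, base_board's own z axis and vertical below 0.08 rad and linear speed of each of board_a, board_b below 0.02 m/s and distance of each of base_board, red_board from where it was at the start of the episode below 0.03 m); the robot touches nothing.
It fails at once if a wooden board is dropped (falling free of the fingers faster than 0.3 m/s while more than 65 mm above the worktop) ((height (world z) of board_a above 0.065 m and contact force between the fingers and board_a below 0.05 N and linear speed of board_a above 0.3 m/s) or (height (world z) of board_b above 0.065 m and contact force between the fingers and board_b below 0.05 N and linear speed of board_b above 0.3 m/s)).
It fails at once if the bottom board is moved more than 30 mm (distance of base_board from where it was at the start of the episode above 0.03 m).
It fails at once if the red board is moved more than 30 mm (distance of red_board from where it was at the start of the episode above 0.03 m).
It also fails if it takes over 58 s, if anything falls off the work surface, if the arm or the gripper's body presses on something with over 40 N, if the wrist force passes 120 N, or if a joint passes its speed limit or range.

## Robot

A 7-joint arm with a two-finger parallel gripper is mounted at the origin on the work surface. World frame = base frame: x ahead of the robot, y to its left, z up, the work surface at z = 0. Lengths are in m, angles in degrees, forces in N, time in s.
With the tool pointing down it reaches from about 0.425 to 0.925 m from the base axis. Payload 6.8 kg.
Tool frame: the origin (TCP) lies at the very end of the fingers, on their centre line; the grasp point (between the pads) lies behind it (manip.grip_point_offset is the x of the grasp point in the tool frame, in m); x points along the fingers, y is the direction in which the jaws open and shut, and the axes are right-handed (so a half turn about x gives the same grasp; the last joint's range is limited). The gripper opens to 85 mm and grips with 20 to 120 N. Pads are 22 mm wide; open, the fingers measure 114 mm over their backs; the gripper's body (76 mm by 85 mm) begins 54 mm behind the grasp point. The pads swing forward as they close: fully open they stand 13 mm farther back than shut.
Start: joints at [64.796, 27.33, 1.283, 89.118, -0.659, 63.558, -4.761], TCP at [0.22, -0.638, 0.203] pointing down, gripper open.
Joint ranges: [-169.35, 169.35], [-19.33, 120.38], [-80.79, 83.38], [13.8, 139.57], [-78.32, 258.32], [9.67, 109.79], [-169.56, 169.56]. Speed limits (degrees/s): [136.94, 136.94, 180, 180, 180, 180, 180].

## Interface

Orientations are given as a 3x3 rotation matrix whose columns are the frame's x, y, z axes.
In Python, from cell import manip gives the robot as it stands. The module is installed in compiled form; this text tells all that it offers.
- The arm moves only by the tool send_rows, never from a script. Its argument "rows" is a list of rows, each a list of 3 entries, a list of its own where there are three numbers: the shift along the tool's x, y, z in m, then the turn, a rotation vector about the tool's x, y, z in degrees, then the finger opening in m, from 0 to 0.0854. A call has 1 to 10 rows; each row shifts and turns the pose as measured when the row begins, along the tool's axes as they then stand; what a row does not reach is not made up. A row lasts 1/8 s, in which the tool goes at most 62.5 mm and 10.7 degrees, less where a joint would pass 70% of its speed; a pose out of reach is approached as far as the arm can. A call is refused whole if a number of a shift passes 0.0625 or a number of a turn 10.7, either way. A call with a gripper value outside its range is refused whole. The fingers move at their own pace and stop on an object; "newtons" is the grip in N (left out, the last holds). Time passes only in rows, so rows that do not move let the fingers close. It gives the time, the measured TCP pose, the force and the opening at its end, in the units of the state.
- manip.get_state(): the state, without advancing time (a new reading comes with each control period).
- manip.capture(name): name is "scene" or "side" or "wrist"; returns a dict with "image" (480x640x3 uint8, red, green, blue), "fx", "fy", "cx", "cy" (pixels), "k1" (the pictures are not rectified: a ray, as slopes to the right and down, at radius r is drawn at 1 + k1 r^2 times it, then the intrinsics apply), "R" (3x3) and "t" (3): a world point X has camera coordinates R X + t. Camera axes: x right, y down, z forward; pixel columns grow to the right and rows downward; lengths in m; the calibration is good to about 2 mm. A picture is of the moment at which its call begins. There is no depth.
- manip.job_done(): hands the job in, once; it reports no verdict.
Trained networks look in a picture, given as the dict that the camera call returned (one of the last four; its "shot" number tells which), for a name from the list of things; names that differ only in an ending like _2 or _b are one class to them, and where a whole thing is asked for, a point or a joint stands for the part that bears it (a point fixed in the world has none). Each returns a list of dicts, best first, with "p" (0 to 1); they miss things now and then, are a little off and sometimes report something else, mostly with a low value. They report only what shows in the picture. A call takes as long as a camera call. They do not tell look-alikes from the thing itself.
- manip.look_for(name, picture): "xy" ([column, row] in pixels, amid what is visible of it).
- manip.trace(name, picture): "mask" (480x640 bool, what is visible of it) and "xy" ([column, row] in pixels, amid what is visible of it).
- manip.spot_point(name, picture): "xy" ([column, row] in pixels: a listed point, or the origin of a listed thing).
The state is a dict: "clock": time; "qpos": joint angles; "dq": joint speeds; "effort": joint torques, N m; "eef_pos": TCP position; "ee_rot": TCP orientation; "ft_force": force on the tool from outside, world axes, zero at the start; "ft_torque": the same for the moment, N m; "grip_width": opening from 0.0 (shut) to 1.0 (fully open).
Only numpy, scipy, OpenCV 4.12 (cv2) and the standard library are available. Lean on these libraries where they do the work, as an engineer would, in place of code of your own. Each camera call takes 0.05 s, during which the arm holds its last target.

## Working session

There is one attempt and no reset: what is moved stays moved. The work goes in short steps, Python scripts to look and compute and a tool call to move; the robot and the scene stay as the last step left them, time stands still between calls to the robot, and variables do not carry over. Pictures are saved under pics/ and viewed, and the job is handed in when it is done.

Besides the shell and the picture viewer there is one more tool, called after "Call:" in YAML: its name, and indented under it one key for each argument. send_rows: Moves the arm, as the interface text tells. Its arguments: {"type":"object","properties":{"rows":{"type":"array","items":{"type":"array"}},"newtons":{"type":"number"}},"required":["rows"]}

```bash
mkdir -p pics; python3 - <<'E'
from cell import manip
import cv2,numpy as np
s=manip.get_state()
print({k:np.round(v,4).tolist() for k,v in s.items()}, manip.grip_point_offset)
for n in ["scene","side"]:
    c=manip.capture(n); cv2.imwrite(f"pics/{n}0.png",c["image"][:,:,::-1])
    print(n,c["fx"],c["fy"],c["cx"],c["cy"],c["k1"],np.round(c["R"],4).tolist(),np.round(c["t"],4).tolist())
    for o in ["base_board","board_a","red_board"]:
        print(o,[(np.round(d["xy"]).tolist(),round(d["p"],2)) for d in manip.spot_point(o,c)])
E
```

```text
{'clock': 0.0, 'qpos': [64.7959, 27.3756, 1.2799, 89.1774, -0.6602, 63.5587, -4.7605], 'dq': [0.0996, -0.1231, -0.0326, 0.0626, 0.0494, -0.0725, -0.0575], 'effort': [-0.0003, -59.6444, 1.6076, -28.1198, 0.0123, 0.0093, 0.0], 'eef_pos': [0.2197, -0.6376, 0.2017], 'ee_rot': [[-0.0007, 0.3258, -0.9455], [0.0017, -0.9454, -0.3258], [-1.0, -0.0018, 0.0001]], 'ft_force': [0.0279, -0.1015, -0.0009], 'ft_torque': [0.0066, 0.0308, -0.045], 'grip_width': 0.9998} -0.0187
scene 493.28156900804936 493.28156900804936 323.22712633116055 233.62012525364224 -0.11254705255948105 [[0.4246, 0.9052, 0.0171], [0.5882, -0.2614, -0.7653], [-0.6884, 0.335, -0.6434]] [-0.0758, -0.2376, 1.6208]
base_board [([399.0, 233.0], 0.95)]
board_a [([162.0, 337.0], 0.95), ([320.0, 252.0], 0.81), ([159.0, 250.0], 0.75), ([236.0, 277.0], 0.59), ([283.0, 218.0], 0.57)]
red_board [([474.0, 217.0], 0.59)]
side 618.8792149150095 618.8792149150095 330.1451357438511 235.23081176733737 -0.10271763955266283 [[-0.8446, -0.5352, 0.0145], [-0.2825, 0.4224, -0.8613], [0.4548, -0.7316, -0.5079]] [0.276, 0.1826, 1.4878]
base_board [([271.0, 274.0], 0.89)]
board_a [([434.0, 203.0], 0.92), ([291.0, 297.0], 0.87), ([326.0, 240.0], 0.79), ([367.0, 210.0], 0.59), ([382.0, 251.0], 0.59), ([363.0, 176.0], 0.55)]
red_board [([199.0, 318.0], 0.58)]
```

View pics/scene0.png

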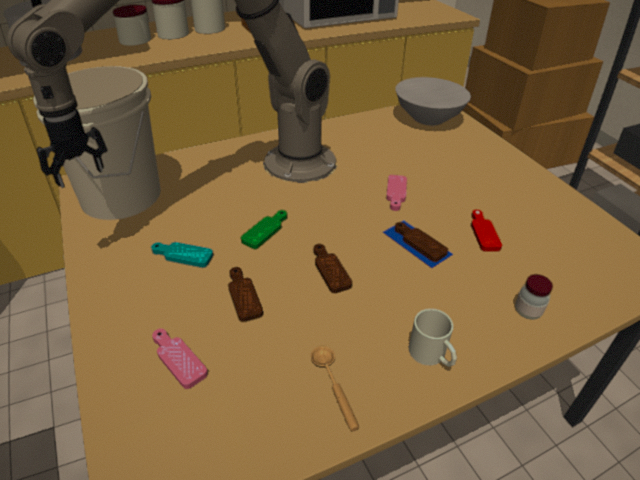

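View pics/side0.png

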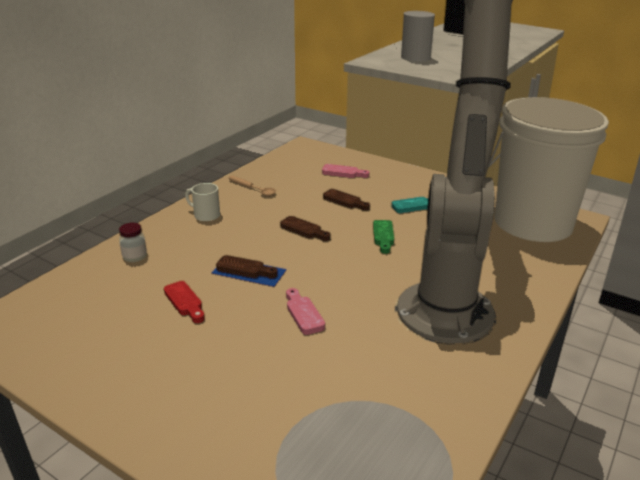

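Dark boards in the scene picture are at (245,295) and (332,267), both loose, and at (422,242) on the blue mat, which is the base. The look-alikes are pink at (180,358) and (396,190), green at (264,228) and turquoise at (183,254). Red is at (486,230). The two dark wooden loose ones fit the description. I'll confirm with a crop and fit their poses in both cameras.

```bash
cat > h.py <<'E'
from cell import manip
import cv2,numpy as np
from scipy.optimize import minimize
a=np.linspace(np.pi/2+0,3*np.pi/2,13)
OUT=np.array([[.150,-.029],[.150,.029],[.030,.029],[.030,.013],[.009,.013]]+[[.016*np.cos(t),.016*np.sin(t)] for t in np.linspace(0.95,2*np.pi-0.95,15)]+[[.009,-.013],[.030,-.013],[.030,-.029]])
def proj(c,X):
    p=np.asarray(X)@np.asarray(c["R"]).T+np.asarray(c["t"]); s=p[:,:2]/p[:,2:]
    s=s*(1+c["k1"]*(s**2).sum(1,keepdims=True))
    return s*[c["fx"],c["fy"]]+[c["cx"],c["cy"]]
def ray_z(c,uv,z):
    s=(np.array(uv,float)-[c["cx"],c["cy"]])/[c["fx"],c["fy"]]; u=s.copy()
    for _ in range(20): u=s/(1+c["k1"]*(u@u))
    R=np.asarray(c["R"]);t=np.asarray(c["t"]); o=-R.T@t; d=R.T@np.r_[u,1]
    return (o+d*(z-o[2])/d[2])[:2]
S=4
def sil(c,x,y,yaw,z0,h=.018,roi=None):
    co,si=np.cos(yaw),np.sin(yaw)
    P=OUT@np.array([[co,si],[-si,co]])+[x,y]
    lo=proj(c,np.c_[P,np.full(len(P),z0)]);hi=proj(c,np.c_[P,np.full(len(P),z0+h)])
    x0,y0,x1,y1=roi; m=np.zeros(((y1-y0)*S,(x1-x0)*S),np.uint8)
    f=lambda q:np.round(((q-[x0,y0]+.5)*S-.5)*16).astype(np.int32)
    lo,hi=f(lo),f(hi)
    cv2.fillPoly(m,[lo],255,shift=4);cv2.fillPoly(m,[hi],255,shift=4)
    for i in range(len(P)):
        j=(i+1)%len(P); cv2.fillConvexPoly(m,cv2.convexHull(np.array([lo[i],lo[j],hi[j],hi[i]])),255,shift=4)
    return cv2.resize(m,(x1-x0,y1-y0),interpolation=cv2.INTER_AREA)/255.
def fit(cms,z0,guess):
    """cms: list of (cam,mask)"""
    data=[]
    for c,m in cms:
        ys,xs=np.where(m); r=(max(xs.min()-12,0),max(ys.min()-12,0),min(xs.max()+12,640),min(ys.max()+12,480))
        data.append((c,m[r[1]:r[3],r[0]:r[2]].astype(float),r))
    def cost(p):
        return sum(np.abs(sil(c,p[0]/1000,p[1]/1000,np.radians(p[2]),z0,roi=r)-m).sum()/m.sum() for c,m,r in data)
    best=None
    for dy in (-15,0,15):
        g=np.array([guess[0]*1000,guess[1]*1000,np.degrees(guess[2])+dy])
        r=minimize(cost,g,method="Nelder-Mead",options=dict(initial_simplex=g+np.array([[0,0,0],[12,0,0],[0,12,0],[0,0,10]]),xatol=.05,fatol=1e-4))
        if best is None or r.fun<best.fun: best=r
    return best.x,best.fun
def pickmask(name,c,uv):
    L=manip.trace(name,c)
    L=[d for d in L if np.hypot(*(np.array(d["xy"])-uv))<18]
    return L[0]["mask"] if L else None
E
python3 - <<'E'
from h import *
A=manip.capture("scene");B=manip.capture("side")
im=np.hstack([cv2.resize(A["image"][180:330,200:510],None,fx=2.5,fy=2.5,interpolation=cv2.INTER_CUBIC)])
cv2.imwrite("pics/crop0.png",im[:,:,::-1])
for nm,cl,z0,ha,ce in [("left","board_a",0,(236,277),(245,295)),("mid","board_a",0,(320,252),(332,267)),("base","base_board",.004,(399,233),(422,242)),("red","red_board",0,(477,214),(486,230))]:
    p=ray_z(A,ha,z0+.018);q=ray_z(A,ce,z0+.018);yaw=np.arctan2(*(q-p)[::-1])
    cen=np.r_[p+.075*np.array([np.cos(yaw),np.sin(yaw)]),z0+.015]
    uvB=proj(B,cen[None])[0]
    ms=[(A,pickmask(cl,A,ce)),(B,pickmask(cl,B,uvB))]
    print(nm,np.round(p,3),np.degrees(yaw).round(1),uvB.round(),[m is not None and int(m.sum()) for _,m in ms])
    for sub in ([ms[0]],[ms[1]],ms):
        if all(m is not None for _,m in sub):
            x,f=fit(sub,z0,(p[0],p[1],yaw)); print("  ",x.round(1),round(f,3))
E
```

```text
left [ 0.446 -0.358] 1.1 [339. 195.] [1236, 583]
   [ 423.4 -353.8   -3.6] 0.071
   [ 418.1 -346.4   -4.9] 0.105
   [ 421.6 -352.4   -3.9] 0.249
mid [ 0.447 -0.135] 3.6 [298. 224.] [1096, 680]
   [ 428.1 -128.    -2.8] 0.088
   [ 423.7 -124.4   -4. ] 0.148
   [ 426.7 -127.4   -2.8] 0.251
base [0.468 0.087] 32.7 [239. 262.] [950, 1045]
   [437.9 109.9  14.3] 0.138
   [435.1 113.7  14.1] 0.076
   [435.9 112.7  13.4] 0.245
red [0.484 0.341] -18.7 [182. 295.] [871, 971]
   [475.3 348.7 -22.6] 0.067
   [472.7 352.2 -23.7] 0.127
   [474.3 349.6 -22.8] 0.201
```

View pics/crop0.png

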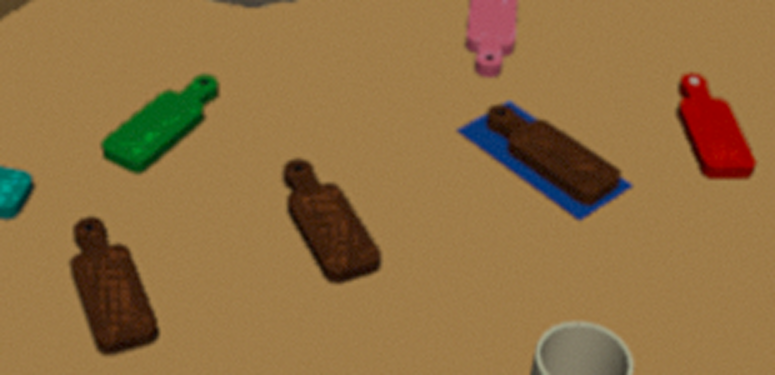

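The crop shows three dark wood boards: two loose ones and one on the blue mat. Green, turquoise, pink and red are clearly different. First I move the tool above the left board, turning by +23° about tool x.

Call:
send_rows:
  rows:
    - [[0,0,0],[8,0,0],0.085]
    - [[0,0,0],[8,0,0],0.085]
    - [[0,0,0],[7,0,0],0.085]
    - [[0,-0.05,-0.05],[0,0,0],0.085]
    - [[0,-0.05,-0.05],[0,0,0],0.085]
    - [[0,-0.05,-0.05],[0,0,0],0.085]
    - [[0,-0.05,-0.05],[0,0,0],0.085]
  newtons: 40

```text
clock: 1.78
eef_pos: [0.4129, -0.4763, 0.2025]
ee_rot: [[-0.002, -0.096, -0.995], [-0.004, -0.995, 0.096], [-1.0, 0.004, 0.001]]
ft_force: [0.8, -0.4, 0.3]
grip_width: 0.995
```

```bash
cat >> h.py <<'E'
def goto(x,y,z,yaw):
    """print needed tool-frame shift and turn for TCP (x,y,z), jaw axis along board width for board yaw(deg)"""
    s=manip.get_state(); R=np.array(s["ee_rot"]);p=np.array(s["eef_pos"])
    h=np.radians(yaw-90); Y=np.array([np.cos(h),np.sin(h),0])
    if Y@R[:,1]<0: Y=-Y
    X=np.array([0,0,-1.]); G=np.c_[X,Y,np.cross(X,Y)]
    rv=cv2.Rodrigues(R.T@G)[0].ravel()*180/np.pi
    print("t",s["clock"],"pos",p.round(4),"F",np.round(s["ft_force"],1),"grip",round(s["grip_width"],3))
    print("  shift(now)",(R.T@(np.array([x,y,z])-p)).round(4),"turn",rv.round(2)," shift if turned first",(G.T@(np.array([x,y,z])-p)).round(4))
E
python3 -c "
from h import *
goto(.504,-.358,.2,-3.9)"
```

```text
t 1.775 pos [ 0.4129 -0.4763  0.2025] F [ 0.8 -0.4  0.3] grip 0.995
  shift(now) [ 0.0019 -0.1265 -0.0793] turn [-1.62  0.07 -0.24]  shift if turned first [ 0.0025 -0.1242 -0.0829]
```

Call:
send_rows:
  rows:
    - [[0,-0.05,-0.032],[-1.6,0,0],0.085]
    - [[0,-0.05,-0.032],[0,0,0],0.085]
    - [[0,-0.03,-0.023],[0,0,0],0.085]
    - [[0,0,0],[0,0,0],0.085]

```text
clock: 2.28
eef_pos: [0.5183, -0.343, 0.2024]
ee_rot: [[0.002, -0.056, -0.998], [-0.002, -0.998, 0.056], [-1.0, 0.002, -0.002]]
ft_force: [0.7, -0.9, -0.0]
grip_width: 0.995
```

```bash
python3 - <<'E'
from h import *
goto(.504,-.358,.2,-3.9)
c=manip.capture("wrist"); cv2.imwrite("pics/w1.png",c["image"][:,:,::-1])
print(c["fx"])
L=manip.trace("board_a",c)
for d in L:
    print(np.round(d["xy"]),round(d["p"],2),d["mask"].sum())
print([(np.round(d["xy"]),round(d["p"],2)) for d in manip.spot_point("board_a",c)])
x,f=fit([(c,L[0]["mask"])],0,(.4216,-.3524,np.radians(-3.9))); print(x.round(1),f)
E
```

```text
t 2.275 pos [ 0.5183 -0.343   0.2024] F [ 0.7 -0.9 -0. ] grip 0.995
  shift(now) [0.0024 0.0158 0.0134] turn [ 0.67 -0.13 -0.13]  shift if turned first [0.0024 0.016  0.0133]
372.4634581211802
[128. 210.] 0.93 8081
[409. 361.] 0.73 3758
[255. 376.] 0.71 4674
[531.  78.] 0.63 10482
[342. 205.] 0.6 8000
[(array([145., 280.]), 0.75), (array([340., 277.]), 0.73), (array([200., 402.]), 0.7), (array([542., 163.]), 0.66)]
[ 421.6 -352.4  -18.9] 1.0
```

View pics/w1.png

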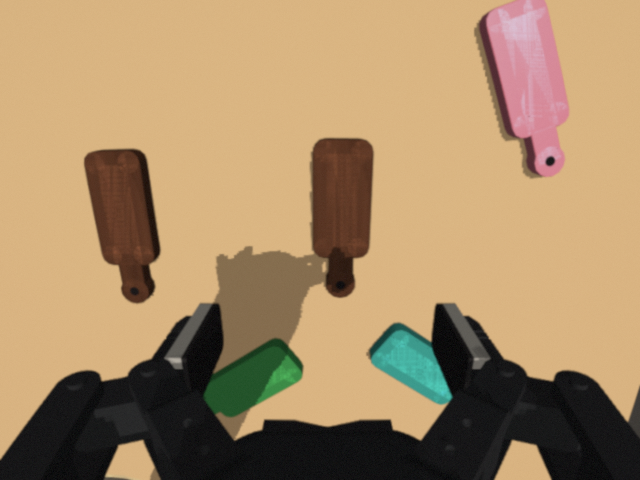

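The wrist view shows the left loose board at (342,205) with its hole at (341,286), and the middle one at (125,210) with its hole at (136,291). Now I fit both.

```bash
python3 - <<'E'
from h import *
c=manip.capture("wrist")
for uv,g in (((342,205),(.4216,-.3524,np.radians(-3.9))),((128,210),(.4267,-.1274,np.radians(-2.8)))):
    x,f=fit([(c,pickmask("board_a",c,uv))],0,g); print(x.round(1),round(f,3))
    print("  hole by ray",ray_z(c,(341,286) if uv[0]>200 else (135.5,291),.018).round(4))
    y=np.radians(x[2]); 
    gp=x[:2]/1000+.083*np.array([np.cos(y),np.sin(y)])
    print(gp); goto(gp[0],gp[1],.006,x[2])
E
```

```text
[ 423.6 -352.1   -3.4] 0.049
  hole by ray [ 0.4177 -0.3574]
[ 0.50643128 -0.35701882]
t 2.525 pos [ 0.514  -0.3489  0.2024] F [-0.1 -0.3  0.1] grip 0.997
  shift(now) [0.1965 0.0077 0.0071] turn [-0.42 -0.02 -0.28]  shift if turned first [0.1964 0.0086 0.0071]
[ 428.4 -127.7   -2.5] 0.042
  hole by ray [ 0.4252 -0.1349]
[ 0.5113598  -0.13142592]
t 2.575 pos [ 0.5141 -0.3488  0.2024] F [ 0.8 -0.3 -0.7] grip 0.996
  shift(now) [ 0.1954 -0.2176  0.0172] turn [-1.25 -0.03 -0.27]  shift if turned first [ 0.1964 -0.217   0.0124]
```

Call:
send_rows:
  rows:
    - [[0.04,0.008,0.007],[-0.4,0,-0.2],0.085]
    - [[0.04,0,0],[0,0,0],0.085]
    - [[0.04,0,0],[0,0,0],0.085]
    - [[0.03,0,0],[0,0,0],0.085]
    - [[0,0,0],[0,0,0],0.085]
    - [[0,0,0],[0,0,0],0.085]

```text
clock: 3.32
eef_pos: [0.5037, -0.3656, 0.0513]
ee_rot: [[0.004, -0.071, -0.997], [-0.006, -0.997, 0.071], [-1.0, 0.006, -0.004]]
ft_force: [0.1, -0.5, 0.2]
grip_width: 0.997
```

```bash
python3 - <<'E'
from h import *
goto(.5064,-.357,.006,-3.4)
c=manip.capture("wrist"); cv2.imwrite("pics/w2.png",c["image"][:,:,::-1])
E
```

```text
t 3.325 pos [ 0.5037 -0.3656  0.0513] F [ 0.1 -0.5  0.2] grip 0.997
  shift(now) [ 0.0452 -0.009  -0.0019] turn [-0.67 -0.23 -0.34]  shift if turned first [ 0.0453 -0.0087 -0.0022]
```

View pics/w2.png

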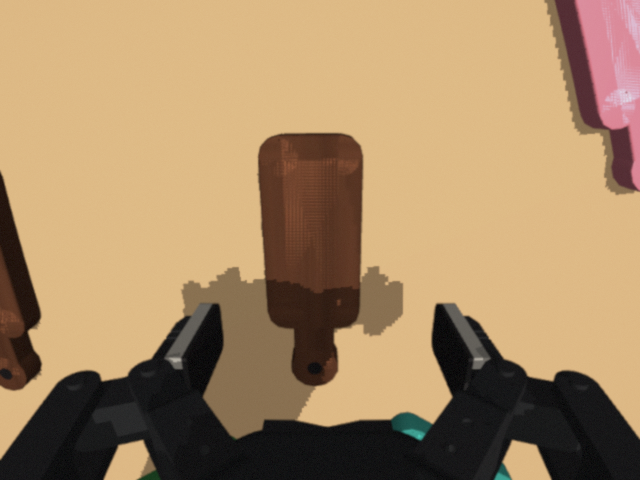

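Call:
send_rows:
  rows:
    - [[0.01,-0.009,-0.002],[-0.6,-0.2,-0.3],0.085]
    - [[0,0,0],[0,0,0],0.085]
    - [[0,0,0],[0,0,0],0.085]

```text
clock: 3.75
eef_pos: [0.5083, -0.3568, 0.0434]
ee_rot: [[0.004, -0.059, -0.998], [-0.003, -0.998, 0.059], [-1.0, 0.002, -0.005]]
ft_force: [-0.0, 0.5, 0.8]
grip_width: 0.99
```

```bash
python3 - <<'E'
from h import *
goto(.5064,-.357,.006,-3.4)
c=manip.capture("wrist")
x,f=fit([(c,pickmask("board_a",c,(320,230)))],0,(.4236,-.3521,np.radians(-3.4))); print(x.round(1),round(f,3))
E
```

```text
t 3.75 pos [ 0.5083 -0.3568  0.0434] F [-0.   0.5  0.8] grip 0.99
  shift(now) [0.0374 0.0002 0.002 ] turn [-0.01 -0.26 -0.13]  shift if turned first [0.0374 0.0003 0.0018]Traceback (most recent call last):
  File "<stdin>", line 4, in <module>
  File "h.py", line 31, in fit
    ys,xs=np.where(m); r=(max(xs.min()-12,0),max(ys.min()-12,0),min(xs.max()+12,640),min(ys.max()+12,480))
          ~~~~~~~~^^^
ValueError: Calling nonzero on 0d arrays is not allowed. Use np.atleast_1d(scalar).nonzero() instead.
```

Call:
send_rows:
  rows:
    - [[0.018,0,0.002],[0,0,0],0.085]
    - [[0.012,0,0],[0,0,0],0.085]
    - [[0.005,0,0],[0,0,0],0.085]
    - [[0,0,0],[0,0,0],0.085]

```text
clock: 4.35
eef_pos: [0.5053, -0.3565, 0.0049]
ee_rot: [[0.003, -0.06, -0.998], [-0.002, -0.998, 0.06], [-1.0, 0.001, -0.003]]
ft_force: [-0.1, 0.4, 0.6]
grip_width: 0.997
```

```bash
python3 - <<'E'
from h import *
goto(.5064,-.357,.005,-3.4)
c=manip.capture("wrist"); cv2.imwrite("pics/w3.png",c["image"][:,:,::-1])
E
```

```text
t 4.35 pos [ 0.5053 -0.3565  0.0049] F [-0.1  0.4  0.6] grip 0.997
  shift(now) [-0.0001  0.0005 -0.0011] turn [-0.03 -0.15 -0.08]  shift if turned first [-0.0001  0.0005 -0.0011]
```

View pics/w3.png

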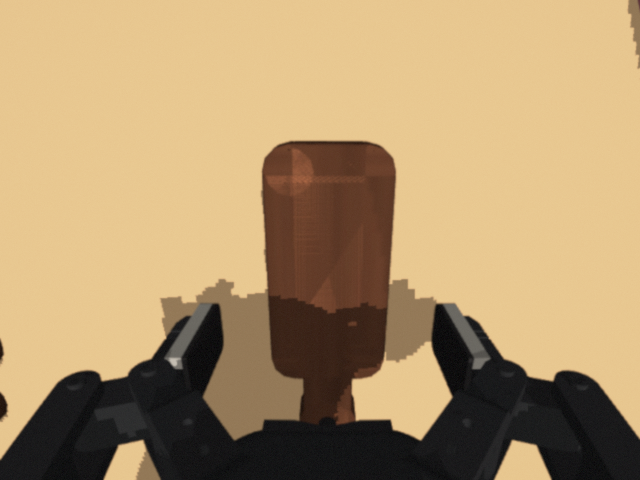

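```bash
python3 - <<'E'
from h import *
c=manip.capture("wrist"); s=manip.get_state();p=np.array(s["eef_pos"]);R=np.array(s["ee_rot"])
for dx in (0,-.0187,-.04): print(dx,proj(c,[p+R@[dx,y,0] for y in (-.0427,0,.0427)]).round().tolist())
x,y,w=.4236,-.3521,np.radians(-3.4);co,si=np.cos(w),np.sin(w)
P=OUT@np.array([[co,si],[-si,co]])+[x,y]
im=c["image"].copy(); cv2.polylines(im,[proj(c,np.c_[P,np.full(len(P),.018)]).astype(np.int32)],True,(0,255,255),1)
cv2.imwrite("pics/w4.png",im[:,:,::-1])
E
```

```text
0 [[244.0, 279.0], [328.0, 279.0], [412.0, 279.0]]
-0.0187 [[235.0, 296.0], [328.0, 296.0], [421.0, 296.0]]
-0.04 [[223.0, 321.0], [328.0, 322.0], [433.0, 321.0]]
```

View pics/w4.png

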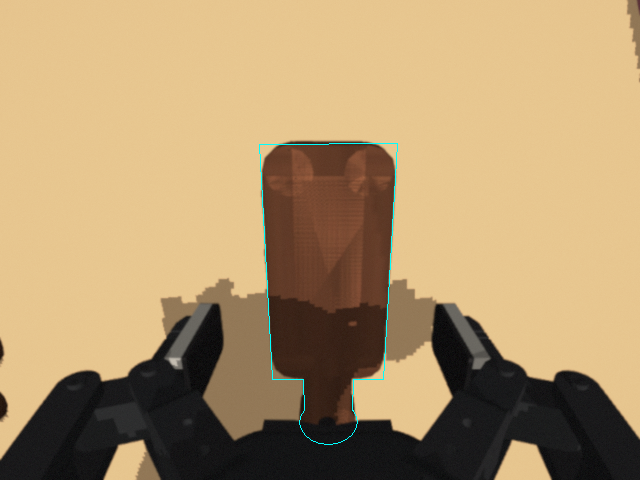

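The fitted outline matches the board. The open tips stand farther back than the TCP, so I go 4 mm lower, close, and check.

Call:
send_rows:
  rows:
    - [[0.004,0,-0.001],[0,0,0],0.085]
    - [[0,0,0],[0,0,0],0.075]
    - [[0,0,0],[0,0,0],0.065]
    - [[0,0,0],[0,0,0],0.05]
    - [[0,0,0],[0,0,0],0.05]
    - [[0,0,0],[0,0,0],0.05]
    - [[0,0,0],[0,0,0],0.05]
  newtons: 40

```text
clock: 5.32
eef_pos: [0.5078, -0.3573, 0.0026]
ee_rot: [[0.006, -0.06, -0.998], [-0.003, -0.998, 0.06], [-1.0, 0.003, -0.006]]
ft_force: [0.4, -0.3, -0.6]
grip_width: 0.588
```

```bash
python3 - <<'E'
from h import *
goto(.5064,-.357,.001,-3.4)
c=manip.capture("wrist"); cv2.imwrite("pics/w5.png",c["image"][:,:,::-1])
E
```

```text
t 5.325 pos [ 0.5078 -0.3573  0.0026] F [ 0.4 -0.3 -0.6] grip 0.588
  shift(now) [ 0.0015 -0.0002  0.0014] turn [-0.02 -0.33 -0.17]  shift if turned first [ 0.0016 -0.0002  0.0014]
```

View pics/w5.png

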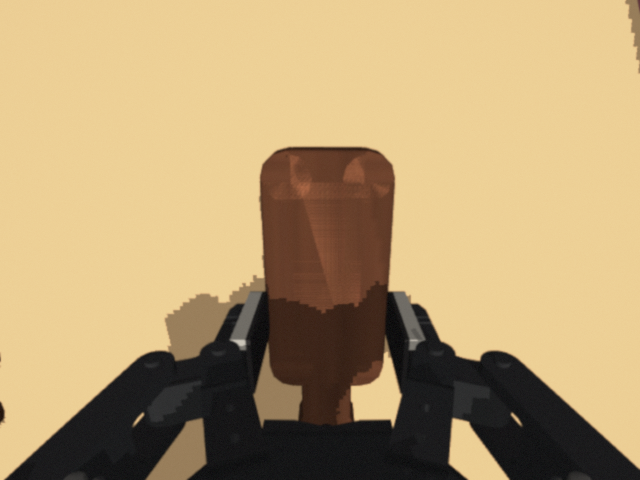

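Call:
send_rows:
  rows:
    - [[0,0,0],[0,0,0],0.02]
    - [[0,0,0],[0,0,0],0.02]
    - [[0,0,0],[0,0,0],0.02]
  newtons: 40

```text
clock: 5.75
eef_pos: [0.5077, -0.3573, 0.0025]
ee_rot: [[0.006, -0.06, -0.998], [-0.003, -0.998, 0.06], [-1.0, 0.003, -0.006]]
ft_force: [0.2, -0.7, -0.5]
grip_width: 0.234
```

```bash
python3 - <<'E'
from h import *
goto(.5064,-.357,.001,-3.4)
c=manip.capture("wrist"); cv2.imwrite("pics/w6.png",c["image"][200:440,160:480,::-1].repeat(2,0).repeat(2,1))
E
```

```text
t 5.75 pos [ 0.5077 -0.3573  0.0025] F [ 0.2 -0.7 -0.5] grip 0.234
  shift(now) [ 0.0015 -0.0002  0.0013] turn [-0.03 -0.33 -0.17]  shift if turned first [ 0.0015 -0.0002  0.0013]
```

View pics/w6.png

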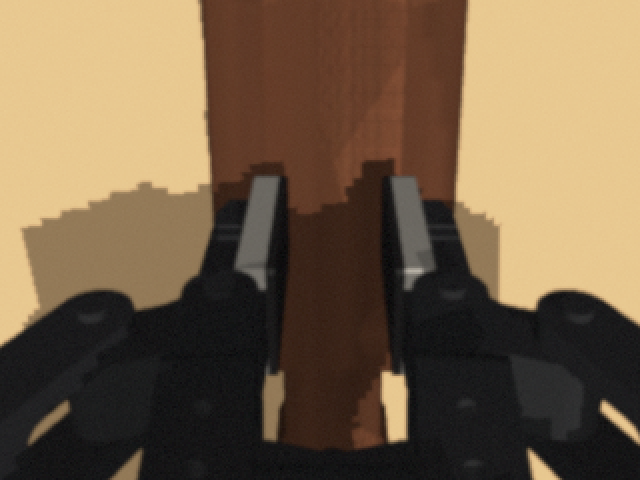

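The fingers closed above the board: the tips reach less far than the TCP suggests, and the board hasn't moved. I reopen and go lower in small steps while watching the force.

Call:
send_rows:
  rows:
    - [[0,0,0],[0,0,0],0.085]
    - [[0,0,0],[0,0,0],0.085]
    - [[0,0,0],[0,0,0],0.085]
    - [[0,0,0],[0,0,0],0.085]
    - [[0,0,0],[0,0,0],0.085]
    - [[0.004,0,0],[0,-0.2,0],0.085]
    - [[0.003,0,0.001],[0,0,0],0.085]
    - [[0,0,0],[0,0,0],0.085]

```text
clock: 6.8
eef_pos: [0.5065, -0.3572, -0.0051]
ee_rot: [[0.002, -0.06, -0.998], [-0.003, -0.998, 0.06], [-1.0, 0.003, -0.002]]
ft_force: [0.6, -1.0, 0.9]
grip_width: 0.992
```

```bash
python3 - <<'E'
from h import *
goto(.5064,-.357,.001,-3.4)
c=manip.capture("side"); 
s=manip.get_state();p=np.array(s["eef_pos"]);R=np.array(s["ee_rot"])
q=proj(c,[p,p+R@[-.0187,0,0],p+R@[0,.05,0],p+R@[0,-.05,0]]);print(q.round(1))
u,v=q[0].astype(int)
im=c["image"].copy()
for a in q: cv2.circle(im,tuple(np.round(a).astype(int)),0,(255,255,0),-1)
cv2.imwrite("pics/s2.png",cv2.resize(im[v-60:v+40,u-70:u+70,::-1],None,fx=5,fy=5,interpolation=cv2.INTER_NEAREST))
E
```

```text
t 6.8 pos [ 0.5065 -0.3572 -0.0051] F [ 0.6 -1.   0.9] grip 0.992
  shift(now) [-0.0061 -0.0001  0.0001] turn [-0.03 -0.1  -0.16]  shift if turned first [-0.0061 -0.0002  0.0002]
[[342.4 201.8]
 [342.5 196.6]
 [351.1 196.2]
 [333.3 207.7]]
```

View pics/s2.png

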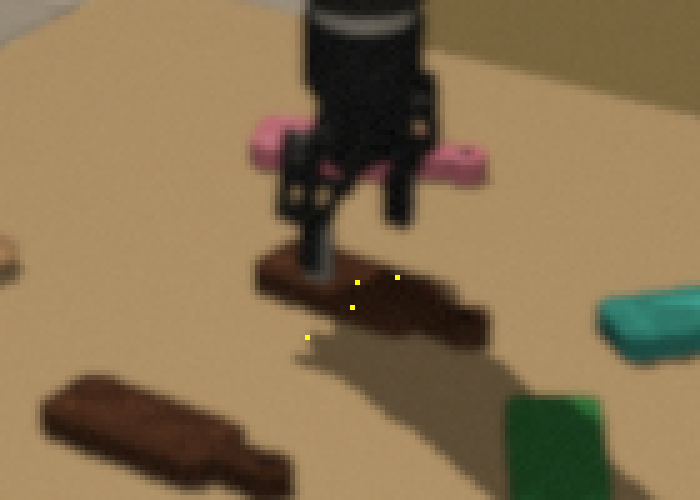

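The side view shows the fingertips about 37 mm above the reported TCP. About 13 mm of that is the swing, the rest an offset in the reported length. I keep lowering while watching the force.

Call:
send_rows:
  rows:
    - [[0.006,0,0],[0,0,0],0.085]
    - [[0.005,0,0],[0,0,0],0.085]
    - [[0.003,0,0],[0,0,0],0.085]
    - [[0,0,0],[0,0,0],0.085]

```text
clock: 7.35
eef_pos: [0.5066, -0.3571, -0.0202]
ee_rot: [[0.002, -0.06, -0.998], [-0.003, -0.998, 0.06], [-1.0, 0.003, -0.002]]
ft_force: [0.2, -0.2, -0.2]
grip_width: 0.994
```

```bash
cat >> h.py <<'E'
def sidecrop(name,cam="side",f=5,w=70,h=(60,40)):
    c=manip.capture(cam); s=manip.get_state();p=np.array(s["eef_pos"])
    u,v=proj(c,[p])[0].astype(int); u=min(max(u,w),640-w);v=min(max(v,h[0]),480-h[1])
    cv2.imwrite(name,cv2.resize(c["image"][v-h[0]:v+h[1],u-w:u+w,::-1],None,fx=f,fy=f,interpolation=cv2.INTER_CUBIC))
E
python3 - <<'E'
from h import *
goto(.5064,-.357,-.024,-3.4)
sidecrop("pics/s3.png")
E
```

```text
t 7.35 pos [ 0.5066 -0.3571 -0.0202] F [ 0.2 -0.2 -0.2] grip 0.994
  shift(now) [ 0.0038 -0.0001  0.0003] turn [-0.02 -0.1  -0.15]  shift if turned first [ 0.0038 -0.0001  0.0003]
```

View pics/s3.png

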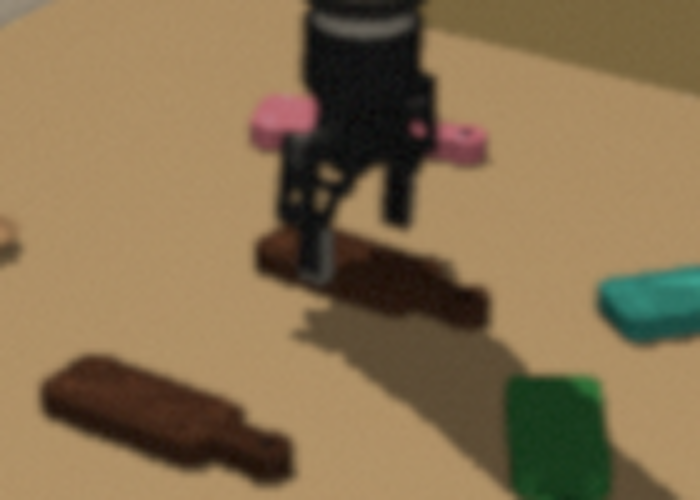

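Call:
send_rows:
  rows:
    - [[0.004,0,0],[0,0,0],0.085]
    - [[0.002,0,0],[0,0,0],0.085]
    - [[0,0,0],[0,0,0],0.07]
    - [[0,0,0],[0,0,0],0.04]
    - [[0,0,0],[0,0,0],0.04]
    - [[0,0,0],[0,0,0],0.04]
    - [[0,0,0],[0,0,0],0.04]
  newtons: 40

```text
clock: 8.28
eef_pos: [0.507, -0.3575, -0.0259]
ee_rot: [[0.002, -0.06, -0.998], [-0.003, -0.998, 0.06], [-1.0, 0.003, -0.003]]
ft_force: [-0.4, -1.2, -0.5]
grip_width: 0.668
```

```bash
python3 - <<'E'
from h import *
goto(.5064,-.357,-.026,-3.4)
sidecrop("pics/s4.png")
c=manip.capture("wrist"); cv2.imwrite("pics/w7.png",c["image"][:,:,::-1])
E
```

```text
t 8.275 pos [ 0.507  -0.3575 -0.0259] F [-0.4 -1.2 -0.5] grip 0.668
  shift(now) [ 0.0001 -0.0004  0.0007] turn [-0.03 -0.15 -0.18]  shift if turned first [ 0.0001 -0.0004  0.0007]
```

View pics/s4.png

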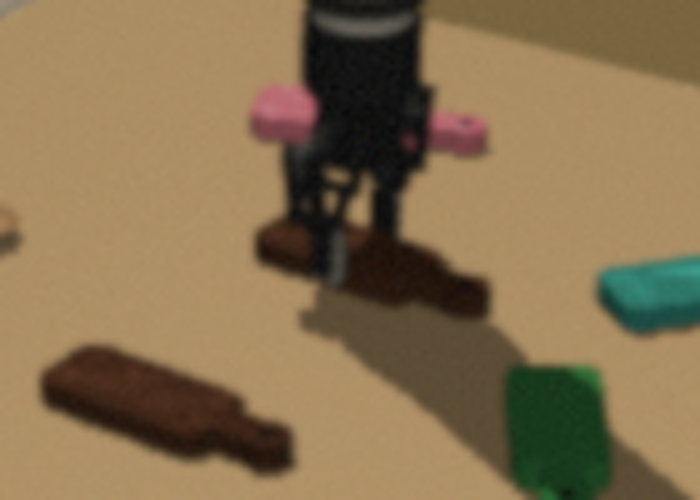

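View pics/w7.png

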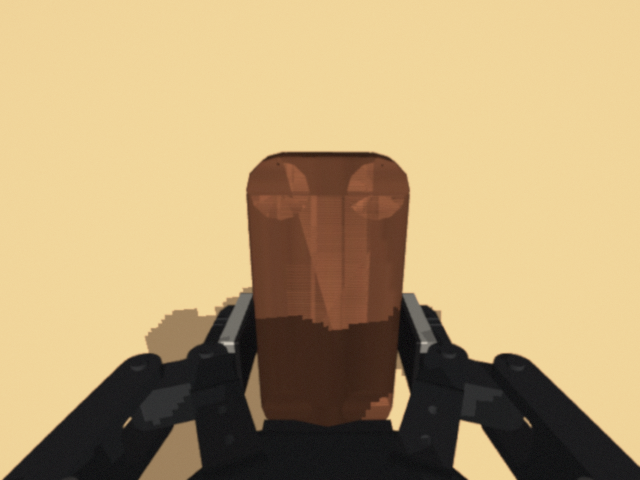

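Gripped at 57 mm. I lift and check.

Call:
send_rows:
  rows:
    - [[-0.01,0,0],[0,0,0],0.04]
    - [[-0.02,0,0],[0,0,0],0.04]
    - [[-0.03,0,0],[0,0,0],0.04]
    - [[-0.04,0,0],[0,0,0],0.04]
    - [[-0.03,0,0],[0,0,0],0.04]
    - [[0,0,0],[0,0,0],0.04]
  newtons: 60

```text
clock: 9.12
eef_pos: [0.5071, -0.3573, 0.1139]
ee_rot: [[0.005, -0.06, -0.998], [-0.005, -0.998, 0.06], [-1.0, 0.005, -0.005]]
ft_force: [0.2, -0.2, -1.8]
grip_width: 0.658
```

```bash
python3 - <<'E'
from h import *
goto(.5064,-.357,.1,-3.4)
sidecrop("pics/s5.png")
c=manip.capture("wrist"); cv2.imwrite("pics/w8.png",c["image"][:,:,::-1])
# base refit from scene, side
A=manip.capture("scene");B=manip.capture("side")
for n,c,uv in(("A",A,(422,242)),("B",B,(245,267))):
    m=pickmask("base_board",c,uv)
    if m is None: print(n,"none");continue
    print(n,[v for v in fit([(c,m)],.004,(.436,.1127,np.radians(14)))])
E
```

```text
t 9.125 pos [ 0.5071 -0.3573  0.1139] F [ 0.2 -0.2 -1.8] grip 0.658
  shift(now) [ 0.0139 -0.0003  0.0008] turn [-0.03 -0.31 -0.26]  shift if turned first [ 0.0139 -0.0003  0.0007]
A [array([440.10593134, 109.24708753,  14.67908898]), np.float64(0.07305124208662857)]
B [array([434.94354244, 113.87302122,  13.31847623]), np.float64(0.10275088938528998)]
```

View pics/s5.png

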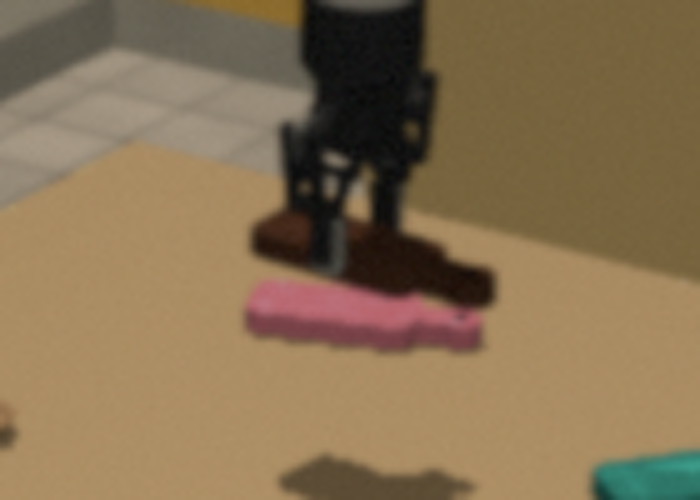

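View pics/w8.png

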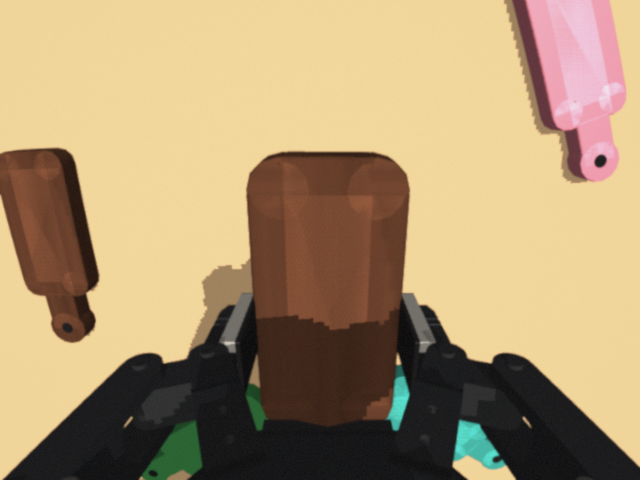

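The board is held level, with the wrist view showing it square between the pads. I travel sideways, higher, to see the base with the wrist camera.

Call:
send_rows:
  rows:
    - [[-0.03,-0.02,0],[0,0,0],0.04]
    - [[-0.03,-0.04,0],[0,0,0],0.04]
    - [[-0.02,-0.05,0],[0,0,0],0.04]
    - [[0,-0.05,0.005],[0,0,0],0.04]
    - [[0,-0.04,0.005],[0,0,0],0.04]
    - [[0,-0.02,0],[0,0,0],0.04]
    - [[0,0,0],[0,0,0],0.04]
    - [[0,0,0],[0,0,0],0.04]

```text
clock: 10.42
eef_pos: [0.5044, -0.1292, 0.1835]
ee_rot: [[-0.015, -0.061, -0.998], [0.004, -0.998, 0.061], [-1.0, -0.003, 0.015]]
ft_force: [0.7, -0.4, -1.6]
grip_width: 0.66
```

```bash
python3 - <<'E'
from h import *
goto(.5064,-.1,.2,-3.4)
c=manip.capture("wrist"); cv2.imwrite("pics/w9.png",c["image"][:,:,::-1])
L=manip.trace("base_board",c); print([(np.round(d["xy"]),round(d["p"],2),d["mask"].sum()) for d in L])
uv=proj(c,[[.51,.13,.02]])[0]; print(uv)
for d in L:
    if np.hypot(*(d["xy"]-uv))<40: print(fit([(c,d["mask"])],.004,(.438,.11,np.radians(14))))
L=manip.trace("board_a",c); print([(np.round(d["xy"]),round(d["p"],2),d["mask"].sum()) for d in L])
E
```

```text
t 10.425 pos [ 0.5044 -0.1292  0.1835] F [ 0.7 -0.4 -1.6] grip 0.66
  shift(now) [-0.0164 -0.0293  0.0001] turn [-0.11  0.89  0.15]  shift if turned first [-0.0165 -0.0293 -0.0002]
[(array([ 62., 200.]), 0.9, np.int64(9461))]
[ 60.96796112 211.02870046]
(array([439.62842876, 110.8426574 ,  15.33977548]), np.float64(0.040578556758291515))
[(array([ 74., 378.]), 0.94, np.int64(3519)), (array([466., 345.]), 0.79, np.int64(1395)), (array([332., 133.]), 0.7, np.int64(2078)), (array([326., 279.]), 0.6, np.int64(39525)), (array([603., 344.]), 0.56, np.int64(4222))]
```

View pics/w9.png

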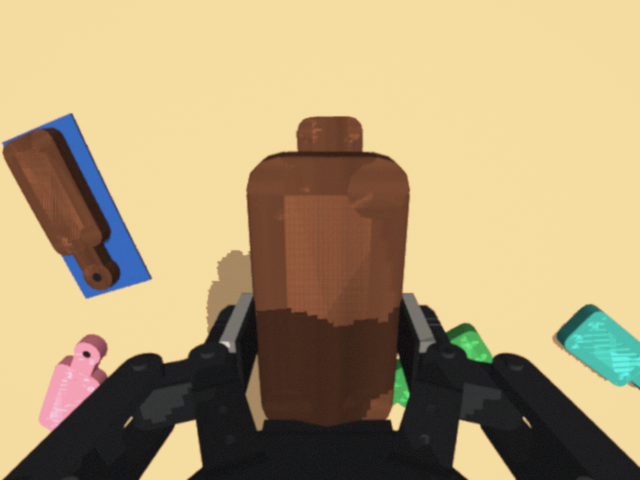

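The wrist view shows the base on the mat at (60,200), hole (97,277). Its fit, hole (0.440, 0.111) at yaw 15°, agrees with the scene camera. I turn −18.5° and move above it.

Call:
send_rows:
  rows:
    - [[0,-0.03,0],[-6,0,0],0.04]
    - [[0,-0.05,0],[-6,0.9,0],0.04]
    - [[0,-0.05,0],[-6,0,0],0.04]
    - [[0,-0.05,0.02],[0,0,0],0.04]
    - [[0,-0.05,0.02],[0,0,0],0.04]
    - [[0,0,0],[0,0,0],0.04]
    - [[0,0,0],[0,0,0],0.04]

```text
clock: 11.45
eef_pos: [0.4345, 0.0853, 0.1846]
ee_rot: [[0.005, 0.246, -0.969], [0.004, -0.969, -0.246], [-1.0, -0.003, -0.005]]
ft_force: [-0.0, -0.7, -1.5]
grip_width: 0.655
```

```bash
python3 -c "
from h import *
goto(.5203,.1321,.01,15)"
```

```text
t 11.45 pos [0.4345 0.0853 0.1846] F [-0.  -0.7 -1.5] grip 0.655
  shift(now) [ 0.1752 -0.0238 -0.0937] turn [-0.78 -0.31  0.15]  shift if turned first [ 0.1746 -0.023  -0.095 ]
```

Call:
send_rows:
  rows:
    - [[0.02,-0.012,-0.05],[-0.7,-0.3,0],0.04]
    - [[0.04,-0.011,-0.044],[0,0,0],0.04]
    - [[0.04,0,0],[0,0,0],0.04]
    - [[0.03,0,0],[0,0,0],0.04]
    - [[0,0,0],[0,0,0],0.04]
    - [[0,0,0],[0,0,0],0.04]

```text
clock: 12.2
eef_pos: [0.5314, 0.1221, 0.052]
ee_rot: [[0.006, 0.24, -0.971], [-0.0, -0.971, -0.24], [-1.0, 0.002, -0.006]]
ft_force: [-0.2, 0.2, -0.8]
grip_width: 0.655
```

```bash
python3 -c "
from h import *
goto(.5203,.1321,-.004,15)
c=manip.capture('wrist'); cv2.imwrite('pics/w10.png',c['image'][:,:,::-1])
sidecrop('pics/s6.png',h=(50,50))"
```

```text
t 12.2 pos [0.5314 0.1221 0.052 ] F [-0.2  0.2 -0.8] grip 0.655
  shift(now) [ 0.0559 -0.0125  0.0086] turn [-1.11 -0.31 -0.1 ]  shift if turned first [ 0.056  -0.0125  0.0081]
```

View pics/w10.png

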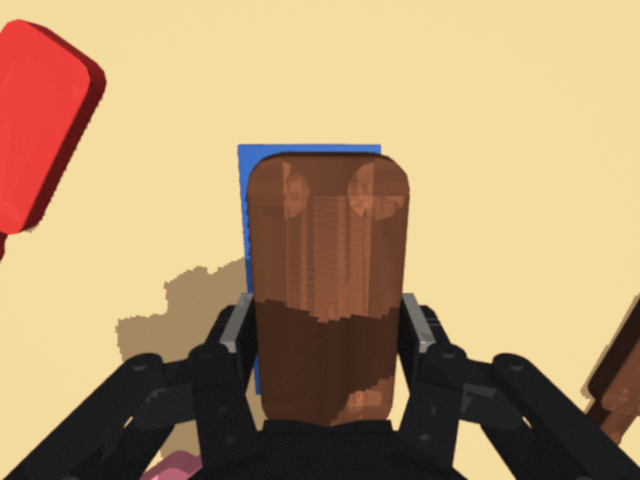

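View pics/s6.png

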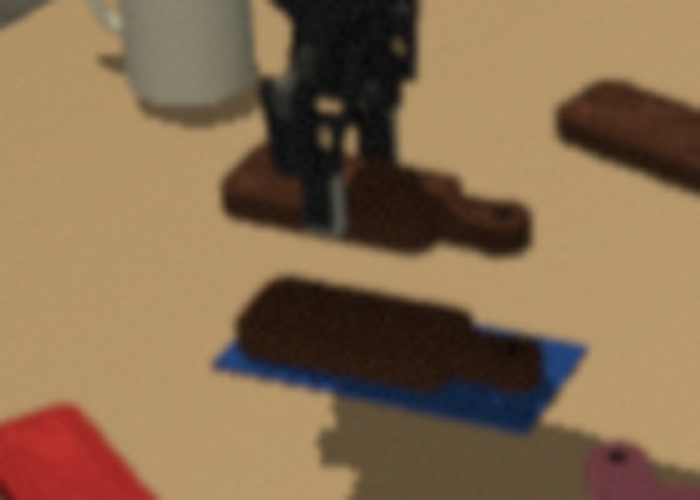

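Looks consistent. Trim the remaining offset and lower partway.

Call:
send_rows:
  rows:
    - [[0.015,-0.012,0.008],[-1.1,-0.3,0],0.04]
    - [[0.015,0,0],[0,0,0],0.04]
    - [[0,0,0],[0,0,0],0.04]
    - [[0,0,0],[0,0,0],0.04]

```text
clock: 12.8
eef_pos: [0.5209, 0.1335, 0.0222]
ee_rot: [[0.004, 0.261, -0.965], [-0.0, -0.965, -0.261], [-1.0, 0.001, -0.004]]
ft_force: [0.4, 0.7, -1.3]
grip_width: 0.659
```

```bash
python3 -c "
from h import *
goto(.5203,.1321,-.004,15)
sidecrop('pics/s7.png',h=(50,50))
A=manip.capture('scene')
for m in manip.trace('board_a',A)+manip.trace('base_board',A): print(np.round(m['xy']),round(m['p'],2))
sidecrop('pics/a7.png',cam='scene',h=(50,50))
"
```

```text
t 12.8 pos [0.5209 0.1335 0.0222] F [ 0.4  0.7 -1.3] grip 0.659
  shift(now) [0.0262 0.0012 0.001 ] turn [ 0.14 -0.22 -0.08]  shift if turned first [0.0262 0.0012 0.0009]
[397. 188.] 0.98
[178. 357.] 0.96
[263. 229.] 0.88
[428. 230.] 0.83
[331. 270.] 0.71
[186. 251.] 0.6
[419. 248.] 0.56
```

View pics/s7.png

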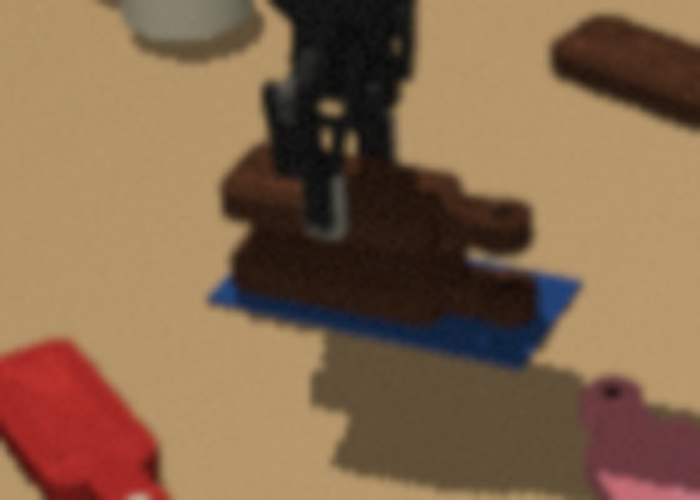

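View pics/a7.png

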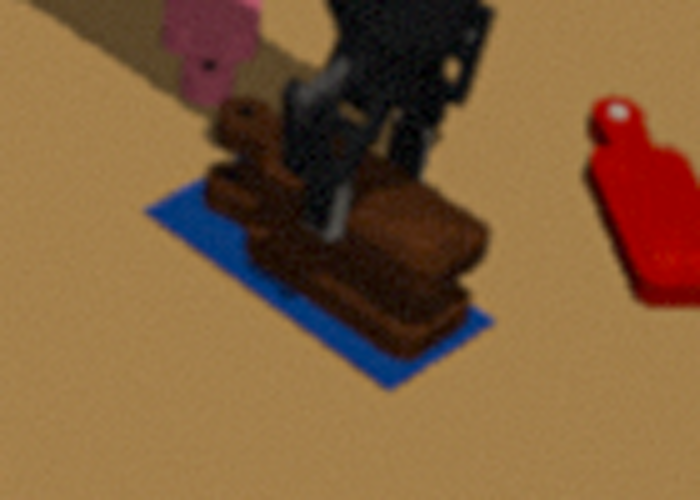

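```bash
python3 -c "
from h import *
s=manip.get_state();p=np.array(s['eef_pos']);R=np.array(s['ee_rot'])
for cam in('side','scene'):
    c=manip.capture(cam)
    u,v=proj(c,[p])[0].astype(int); v=min(max(v,50),430);u=min(max(u,70),570)
    im=cv2.resize(c['image'][v-50:v+50,u-70:u+70],None,fx=5,fy=5,interpolation=cv2.INTER_CUBIC)
    def dr(x,y,w,z,col):
        co,si=np.cos(w),np.sin(w); P=OUT@np.array([[co,si],[-si,co]])+[x,y]
        q=(proj(c,np.c_[P,np.full(len(P),z)])-[u-70,v-50])*5+2
        cv2.polylines(im,[q.astype(np.int32)],True,col,1)
    dr(.4395,.1105,np.radians(15),.022,(0,255,0))
    d=-R[:,2]; h=p+d*-.0836; dr(h[0],h[1],np.arctan2(d[1],d[0]),.0222+.026+.018,(0,255,255)); print(h)
    cv2.imwrite(f'pics/ov_{cam}.png',im[:,:,::-1])
"
```

```text
[0.44046479 0.11147582 0.02213888]
[0.44046479 0.11147582 0.02213888]
```

View pics/ov_side.png

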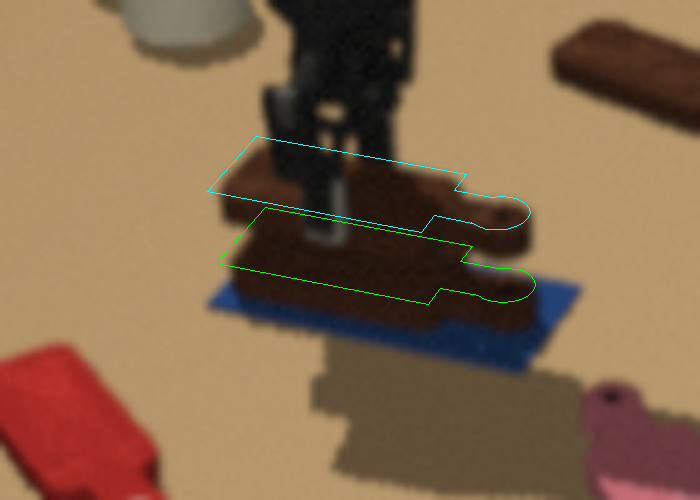

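View pics/ov_scene.png

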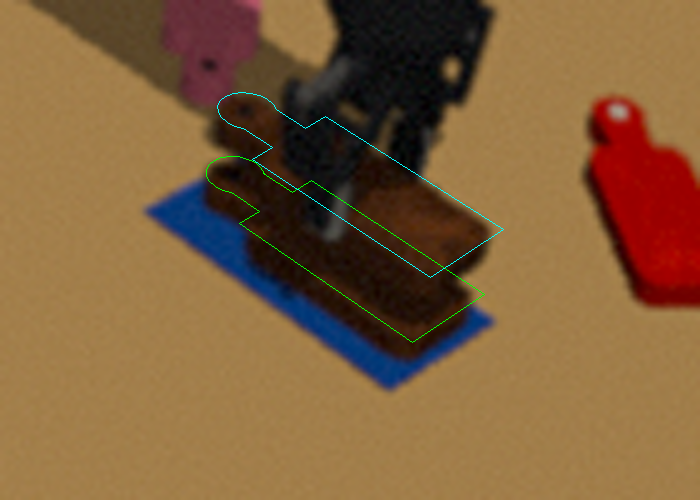

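The overlays show the held and base boards with the same residuals, so they are aligned. I lower to contact.

Call:
send_rows:
  rows:
    - [[0.012,0.001,0.001],[0,-0.2,0],0.04]
    - [[0.008,0,0],[0,0,0],0.04]
    - [[0.003,0,0],[0,0,0],0.04]
    - [[0,0,0],[0,0,0],0.04]
    - [[0,0,0],[0,0,0],0.04]

```text
clock: 13.78
eef_pos: [0.5202, 0.1317, -0.0026]
ee_rot: [[0.0, 0.261, -0.965], [-0.002, -0.965, -0.261], [-1.0, 0.002, 0.0]]
ft_force: [0.3, -0.4, -0.7]
grip_width: 0.662
```

```bash
python3 -c "
from h import *
goto(.5203,.1321,-.004,15)
"
```

```text
t 13.775 pos [ 0.5202  0.1317 -0.0026] F [ 0.3 -0.4 -0.7] grip 0.662
  shift(now) [ 0.0014 -0.0003 -0.0002] turn [ 0.1   0.   -0.09]  shift if turned first [ 0.0014 -0.0003 -0.0002]
```

Call:
send_rows:
  rows:
    - [[0.002,0,0],[0,0,0],0.04]
    - [[0,0,0],[0,0,0],0.04]

```text
clock: 14.02
eef_pos: [0.5208, 0.132, -0.0035]
ee_rot: [[0.002, 0.261, -0.965], [-0.001, -0.965, -0.261], [-1.0, 0.002, -0.001]]
ft_force: [-0.4, -0.9, -1.0]
grip_width: 0.654
```

Call:
send_rows:
  rows:
    - [[0.002,0,0],[0,0,0],0.04]
    - [[0,0,0],[0,0,0],0.04]

```text
clock: 14.28
eef_pos: [0.5213, 0.1321, -0.0034]
ee_rot: [[0.003, 0.261, -0.965], [-0.002, -0.965, -0.261], [-1.0, 0.003, -0.002]]
ft_force: [-0.8, 0.0, -0.8]
grip_width: 0.658
```

Call:
send_rows:
  rows:
    - [[0.003,0,0],[0,0,0],0.04]
    - [[0.002,0,0],[0,0,0],0.04]

```text
clock: 14.52
eef_pos: [0.5216, 0.1322, -0.0039]
ee_rot: [[0.004, 0.26, -0.966], [-0.004, -0.966, -0.26], [-1.0, 0.004, -0.002]]
ft_force: [-8.5, -3.1, 25.0]
grip_width: 0.659
```

Contact at z −0.0035. I relax slightly and open slowly.

Call:
send_rows:
  rows:
    - [[-0.001,0,0],[0,0,0],0.04]
    - [[0,0,0],[0,0,0],0.06]
    - [[0,0,0],[0,0,0],0.066]
    - [[0,0,0],[0,0,0],0.074]
    - [[0,0,0],[0,0,0],0.085]
    - [[0,0,0],[0,0,0],0.085]
    - [[0,0,0],[0,0,0],0.085]

```text
clock: 15.4
eef_pos: [0.5218, 0.1323, -0.0034]
ee_rot: [[0.004, 0.26, -0.966], [-0.003, -0.966, -0.26], [-1.0, 0.004, -0.003]]
ft_force: [-0.1, 0.1, 0.2]
grip_width: 0.995
```

```bash
python3 -c "
from h import *
goto(.5203,.1321,-.004,15)
c=manip.capture('wrist'); cv2.imwrite('pics/w11.png',c['image'][:,:,::-1])
"
```

```text
t 15.4 pos [ 0.5218  0.1323 -0.0034] F [-0.1  0.1  0.2] grip 0.995
  shift(now) [ 0.0006 -0.0003  0.0015] turn [ 0.08 -0.16 -0.24]  shift if turned first [ 0.0006 -0.0002  0.0015]
```

View pics/w11.png

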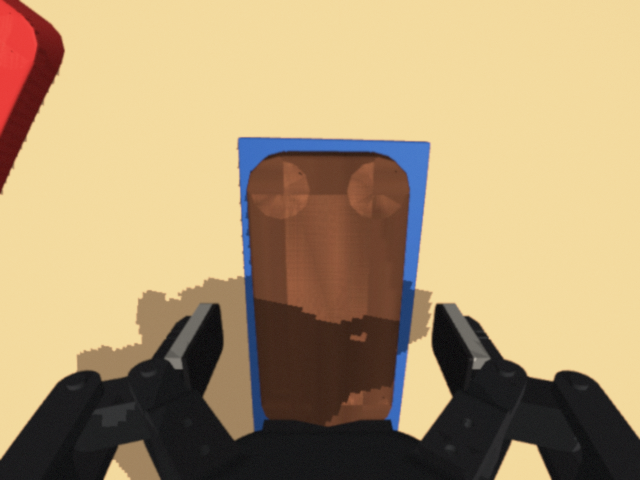

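Released; the board is centred on the mat. I rise and move to the second board.

Call:
send_rows:
  rows:
    - [[-0.02,0,0],[0,0,0],0.085]
    - [[-0.05,0,0],[0,0,0],0.085]
    - [[-0.06,0,0],[0,0,0],0.085]
    - [[-0.04,0,0],[0,0,0],0.085]
    - [[-0.02,0.05,0],[6,0,0],0.085]
    - [[0,0.06,0],[6,0,0],0.085]
    - [[0,0.06,0],[5.5,0,0],0.085]
    - [[0,0.05,0],[0,0,0],0.085]
    - [[0,0,0],[0,0,0],0.085]
    - [[0,0,0],[0,0,0],0.085]

```text
clock: 16.7
eef_pos: [0.5454, -0.0893, 0.1948]
ee_rot: [[0.007, -0.048, -0.999], [-0.003, -0.999, 0.048], [-1.0, 0.003, -0.007]]
ft_force: [0.6, 1.4, 0.6]
grip_width: 0.994
```

```bash
python3 - <<'E'
from h import *
goto(.5117,-.1313,-.026,-2.5)
c=manip.capture("wrist"); cv2.imwrite("pics/w12.png",c["image"][:,:,::-1])
L=manip.trace("board_a",c); print([(np.round(d["xy"]),round(d["p"],2)) for d in L])
uv=proj(c,[[.51,-.131,.018]])[0]; m=pickmask("board_a",c,uv)
if m is not None: print(fit([(c,m)],0,(.4284,-.1277,np.radians(-2.5))))
E
```

```text
t 16.7 pos [ 0.5454 -0.0893  0.1948] F [0.6 1.4 0.6] grip 0.994
  shift(now) [0.2207 0.043  0.0332] turn [-0.28 -0.41 -0.16]  shift if turned first [0.2208 0.0435 0.0318]
[(array([104., 242.]), 0.92), (array([425., 406.]), 0.8), (array([612., 367.]), 0.78), (array([372., 225.]), 0.76), (array([127., 368.]), 0.52)]
(array([ 427.97748808, -128.09175262,   -2.57137436]), np.float64(0.06048098518686754))
```

View pics/w12.png

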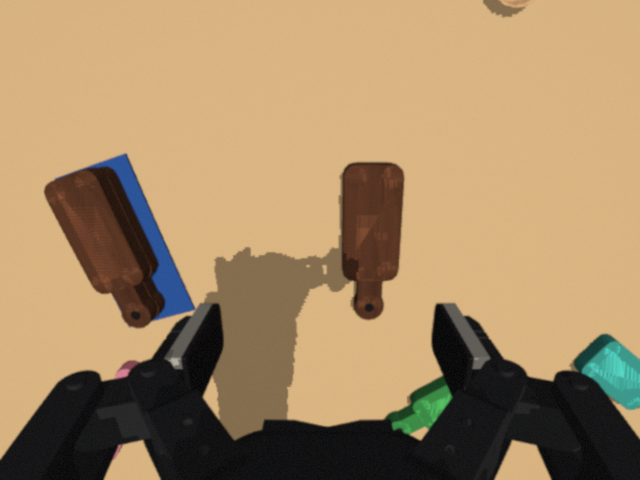

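The wrist view shows a neat two-board pile at (100,240) and the second dark board at (372,225), its hole at (369,308). The fit agrees with the earlier one. I approach it.

Call:
send_rows:
  rows:
    - [[0.02,0.043,0.032],[-0.3,-0.4,0],0.085]
    - [[0.05,0,0],[0,0,0],0.085]
    - [[0.05,0,0],[0,0,0],0.085]
    - [[0.02,0,0],[0,0,0],0.085]
    - [[0,0,0],[0,0,0],0.085]
    - [[0,0,0],[0,0,0],0.085]
  newtons: 40

```text
clock: 17.6
eef_pos: [0.5153, -0.1235, 0.0533]
ee_rot: [[0.006, -0.027, -1.0], [-0.001, -1.0, 0.027], [-1.0, 0.001, -0.006]]
ft_force: [0.0, -0.1, 0.5]
grip_width: 0.997
```

```bash
python3 - <<'E'
from h import *
goto(.5115,-.1317,-.026,-2.5)
E
```

```text
t 17.6 pos [ 0.5153 -0.1235  0.0533] F [ 0.  -0.1  0.5] grip 0.997
  shift(now) [0.0793 0.0082 0.004 ] turn [ 0.93 -0.33 -0.05]  shift if turned first [0.0793 0.0084 0.0034]
```

Call:
send_rows:
  rows:
    - [[0.01,0.008,0.004],[0.9,-0.3,0],0.085]
    - [[0.01,0,0],[0,0,0],0.085]
    - [[0,0,0],[0,0,0],0.085]
    - [[0,0,0],[0,0,0],0.085]

```text
clock: 18.1
eef_pos: [0.5127, -0.1321, 0.0342]
ee_rot: [[0.004, -0.044, -0.999], [-0.002, -0.999, 0.044], [-1.0, 0.002, -0.004]]
ft_force: [0.2, 0.2, 0.2]
grip_width: 0.995
```

```bash
python3 - <<'E'
from h import *
goto(.5115,-.1317,-.026,-2.5)
c=manip.capture("wrist")
im=c["image"].copy()
x,y,w=.428,-.128,np.radians(-2.5);co,si=np.cos(w),np.sin(w)
P=OUT@np.array([[co,si],[-si,co]])+[x,y]
cv2.polylines(im,[proj(c,np.c_[P,np.full(len(P),.018)]).astype(np.int32)],True,(0,255,255),1)
cv2.imwrite("pics/w13.png",im[:,:,::-1])
E
```

```text
t 18.1 pos [ 0.5127 -0.1321  0.0342] F [0.2 0.2 0.2] grip 0.995
  shift(now) [ 0.0602 -0.0005  0.0015] turn [-0.03 -0.25 -0.09]  shift if turned first [ 0.0602 -0.0004  0.0013]
```

View pics/w13.png

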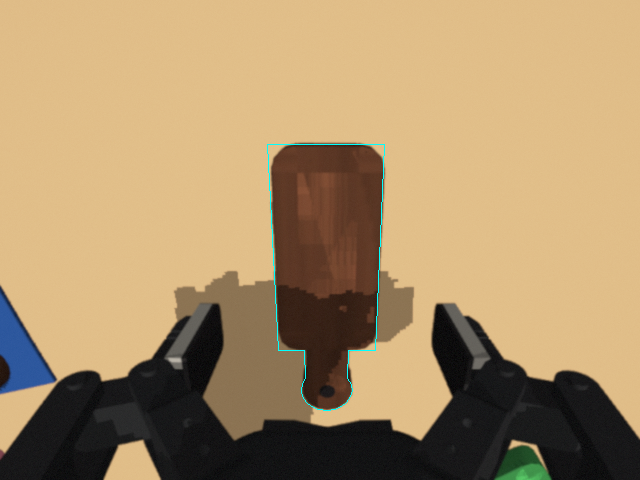

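The outline fits, so I descend and grip.

Call:
send_rows:
  rows:
    - [[0.03,0,0.0013],[0,-0.2,0],0.085]
    - [[0.02,0,0],[0,0,0],0.085]
    - [[0.007,0,0],[0,0,0],0.085]
    - [[0.002,0,0],[0,0,0],0.085]
    - [[0,0,0],[0,0,0],0.085]

```text
clock: 18.77
eef_pos: [0.5141, -0.1323, -0.024]
ee_rot: [[0.006, -0.044, -0.999], [-0.002, -0.999, 0.044], [-1.0, 0.002, -0.006]]
ft_force: [0.4, 0.0, -0.3]
grip_width: 0.995
```

```bash
python3 - <<'E'
from h import *
goto(.5115,-.1317,-.026,-2.5)
E
```

```text
t 18.775 pos [ 0.5141 -0.1323 -0.024 ] F [ 0.4  0.  -0.3] grip 0.995
  shift(now) [ 0.002  -0.0005  0.0026] turn [-0.01 -0.32 -0.11]  shift if turned first [ 0.002  -0.0004  0.0026]
```

Call:
send_rows:
  rows:
    - [[0.002,0,0.0025],[0,-0.3,0],0.085]
    - [[0,0,0],[0,0,0],0.07]
    - [[0,0,0],[0,0,0],0.04]
    - [[0,0,0],[0,0,0],0.04]
    - [[0,0,0],[0,0,0],0.04]
    - [[0,0,0],[0,0,0],0.04]
  newtons: 60

```text
clock: 19.52
eef_pos: [0.5126, -0.1324, -0.0243]
ee_rot: [[0.003, -0.044, -0.999], [-0.002, -0.999, 0.044], [-1.0, 0.002, -0.003]]
ft_force: [0.1, 0.6, -1.5]
grip_width: 0.661
```

Call:
send_rows:
  rows:
    - [[-0.01,0,0],[0,0,0],0.04]
    - [[-0.02,0,0],[0,0,0],0.04]
    - [[-0.04,0,0],[0,0,0],0.04]
    - [[-0.05,0,0],[0,0,0],0.04]
    - [[-0.05,0,0],[0,0,0],0.04]
    - [[-0.03,0,0],[0,0,0],0.04]
    - [[0,0,0],[0,0,0],0.04]
    - [[0,0,0],[0,0,0],0.04]

```text
clock: 20.52
eef_pos: [0.5108, -0.1317, 0.1846]
ee_rot: [[0.002, -0.044, -0.999], [-0.002, -0.999, 0.044], [-1.0, 0.002, -0.002]]
ft_force: [0.3, 0.3, -0.5]
grip_width: 0.655
```

```bash
python3 - <<'E'
from h import *
goto(.5115,-.1317,.17,-2.5)
c=manip.capture("wrist"); cv2.imwrite("pics/w14.png",c["image"][:,:,::-1])
for n in("board_a","base_board"):
    L=manip.trace(n,c); print([(np.round(d["xy"]),round(d["p"],2),d["mask"].sum()) for d in L])
A=manip.capture("scene")
for d in manip.trace("board_a",A):
    if np.hypot(*(d["xy"]-np.array([422,238])))<18: 
        print(np.round(d["xy"]),d["mask"].sum(),fit([(A,d["mask"])],.022,(.44,.111,np.radians(15))))
sidecrop("pics/s8.png")
E
```

```text
t 20.525 pos [ 0.5108 -0.1317  0.1846] F [ 0.3  0.3 -0.5] grip 0.655
  shift(now) [ 0.0146 -0.     -0.0007] turn [-0.01 -0.14 -0.13]  shift if turned first [ 0.0146 -0.     -0.0007]
[(array([598., 356.]), 0.98, np.int64(4697)), (array([406., 378.]), 0.97, np.int64(881)), (array([ 50., 214.]), 0.9, np.int64(9574)), (array([ 66., 388.]), 0.65, np.int64(3551)), (array([329., 280.]), 0.6, np.int64(38300))]
[(array([ 90., 206.]), 0.87, np.int64(1828))]
[423. 237.] 1018 (array([441.39242169, 113.28634461,  12.14810168]), np.float64(0.09525790669902538))
```

View pics/w14.png

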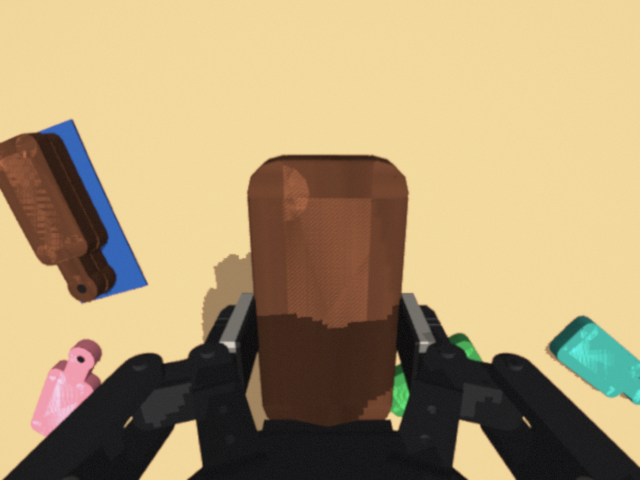

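View pics/s8.png

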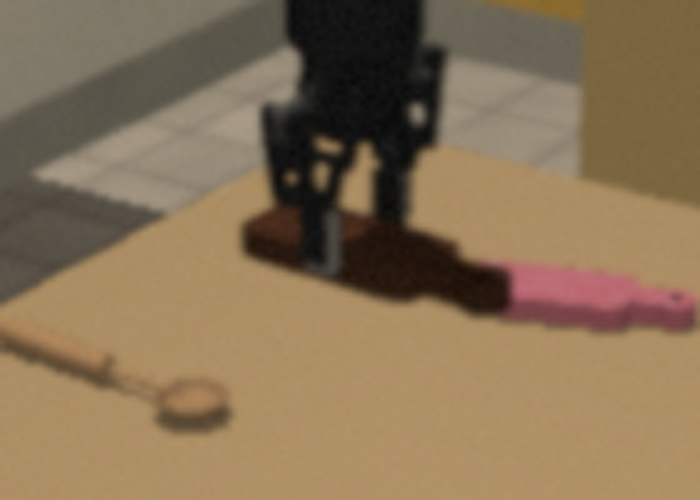

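Held level. I move over the pile, turning −17.5°.

Call:
send_rows:
  rows:
    - [[0,-0.03,0],[-6,0,0],0.04]
    - [[0,-0.05,0],[-6,0,0],0.04]
    - [[0,-0.05,-0.02],[-5.5,0,0],0.04]
    - [[0,-0.05,-0.02],[0,0,0],0.04]
    - [[0,-0.05,-0.02],[0,0,0],0.04]
    - [[0,0,0],[0,0,0],0.04]
    - [[0,0,0],[0,0,0],0.04]

```text
clock: 21.7
eef_pos: [0.5318, 0.1133, 0.1795]
ee_rot: [[-0.005, 0.265, -0.964], [-0.002, -0.964, -0.265], [-1.0, 0.001, 0.005]]
ft_force: [-0.3, -0.7, -0.0]
grip_width: 0.656
```

```bash
python3 -c "
from h import *
goto(.5217,.1326,.0157,15)"
```

```text
t 21.7 pos [0.5318 0.1133 0.1795] F [-0.3 -0.7 -0. ] grip 0.656
  shift(now) [ 0.1638 -0.0214  0.0038] turn [ 0.37  0.29 -0.06]  shift if turned first [ 0.1638 -0.0212  0.0047]
```

Call:
send_rows:
  rows:
    - [[0.02,-0.021,0.004],[0.3,0.3,0],0.04]
    - [[0.04,0,0],[0,0,0],0.04]
    - [[0.04,0,0],[0,0,0],0.04]
    - [[0.025,0,0],[0,0,0],0.04]
    - [[0,0,0],[0,0,0],0.04]
    - [[0,0,0],[0,0,0],0.04]

```text
clock: 22.45
eef_pos: [0.5241, 0.1237, 0.0518]
ee_rot: [[0.002, 0.248, -0.969], [-0.004, -0.969, -0.248], [-1.0, 0.004, -0.001]]
ft_force: [-0.2, 0.2, -0.2]
grip_width: 0.657
```

```bash
python3 -c "
from h import *
goto(.5217,.1326,.0157,15)"
```

```text
t 22.45 pos [0.5241 0.1237 0.0518] F [-0.2  0.2 -0.2] grip 0.657
  shift(now) [ 0.036  -0.0094  0.0002] turn [-0.67 -0.05 -0.26]  shift if turned first [ 0.0361 -0.0092  0.0001]
```

Call:
send_rows:
  rows:
    - [[0.01,-0.009,0],[-0.6,0,-0.2],0.04]
    - [[0.006,0,0],[0,0,0],0.04]
    - [[0,0,0],[0,0,0],0.04]
    - [[0,0,0],[0,0,0],0.04]

```text
clock: 22.95
eef_pos: [0.5237, 0.1333, 0.0372]
ee_rot: [[0.005, 0.258, -0.966], [0.001, -0.966, -0.258], [-1.0, 0.001, -0.005]]
ft_force: [-1.0, -0.3, -1.0]
grip_width: 0.655
```

```bash
python3 -c "
from h import *
goto(.5217,.1326,.0157,15)
sidecrop('pics/s9.png',h=(50,50))
sidecrop('pics/a9.png',cam='scene',h=(50,50))
"
```

```text
t 22.95 pos [0.5237 0.1333 0.0372] F [-1.  -0.3 -1. ] grip 0.655
  shift(now) [0.0215 0.0002 0.0022] turn [-0.06 -0.31 -0.04]  shift if turned first [0.0215 0.0002 0.0021]
```

View pics/s9.png

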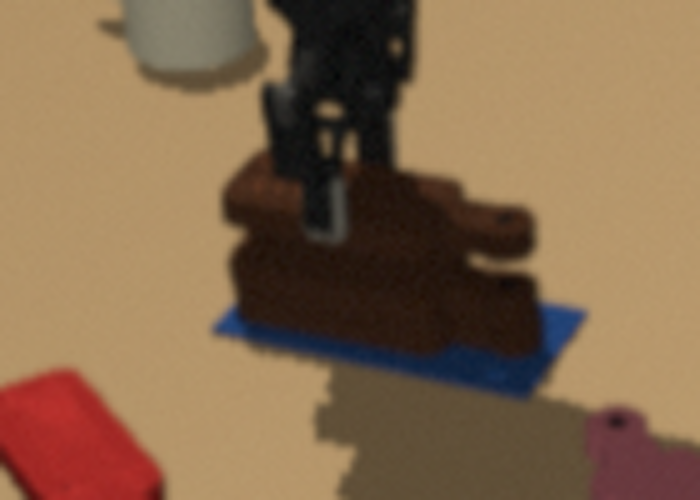

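View pics/a9.png

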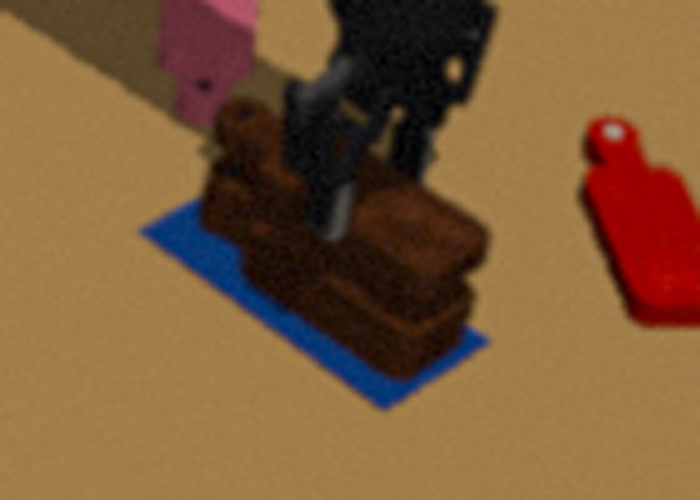

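Aligned above the flush pair; I lower it to contact.

Call:
send_rows:
  rows:
    - [[0.01,0,0.002],[0,-0.3,0],0.04]
    - [[0.006,0,0],[0,0,0],0.04]
    - [[0.002,0,0],[0,0,0],0.04]
    - [[0,0,0],[0,0,0],0.04]

```text
clock: 23.55
eef_pos: [0.5215, 0.1324, 0.0177]
ee_rot: [[-0.0, 0.257, -0.966], [-0.001, -0.966, -0.257], [-1.0, 0.001, 0.001]]
ft_force: [0.2, -0.4, -1.3]
grip_width: 0.659
```

```bash
python3 -c "
from h import *
goto(.5217,.1326,.0157,15)"
```

```text
t 23.55 pos [0.5215 0.1324 0.0177] F [ 0.2 -0.4 -1.3] grip 0.659
  shift(now) [ 0.002  -0.0002 -0.0002] turn [-0.08  0.04 -0.05]  shift if turned first [ 0.002  -0.0002 -0.0002]
```

Call:
send_rows:
  rows:
    - [[0.002,0,0],[0,0,0],0.04]
    - [[0.002,0,0],[0,0,0],0.04]

```text
clock: 23.8
eef_pos: [0.5217, 0.1324, 0.0155]
ee_rot: [[-0.0, 0.257, -0.966], [-0.002, -0.966, -0.257], [-1.0, 0.002, 0.001]]
ft_force: [-11.5, -3.1, 35.2]
grip_width: 0.661
```

Contact at the expected height; I relax and open slowly.

Call:
send_rows:
  rows:
    - [[-0.001,0,0],[0,0,0],0.04]
    - [[0,0,0],[0,0,0],0.06]
    - [[0,0,0],[0,0,0],0.066]
    - [[0,0,0],[0,0,0],0.074]
    - [[0,0,0],[0,0,0],0.085]
    - [[0,0,0],[0,0,0],0.085]
    - [[0,0,0],[0,0,0],0.085]

```text
clock: 24.68
eef_pos: [0.5223, 0.1326, 0.0169]
ee_rot: [[0.001, 0.257, -0.966], [-0.001, -0.966, -0.257], [-1.0, 0.002, -0.001]]
ft_force: [-0.2, 0.1, -0.1]
grip_width: 0.999
```

Call:
send_rows:
  rows:
    - [[-0.01,0,0],[0,0,0],0.085]
    - [[-0.03,0,0],[0,0,0],0.085]
    - [[-0.05,0,0],[0,0,0],0.085]
    - [[-0.05,0,0],[0,0,0],0.085]
    - [[-0.03,0.03,0.02],[0,0,0],0.085]
    - [[0,0.05,0.02],[0,0,0],0.085]
    - [[0,0.05,0],[0,0,0],0.085]
    - [[0,0.04,0],[0,0,0],0.085]
    - [[0,0,0],[0,0,0],0.085]
    - [[0,0,0],[0,0,0],0.085]

```text
clock: 25.92
eef_pos: [0.5285, -0.0446, 0.2004]
ee_rot: [[0.009, 0.261, -0.965], [-0.0, -0.965, -0.261], [-1.0, 0.003, -0.009]]
ft_force: [-1.2, -0.1, -0.3]
grip_width: 0.998
```

```bash
python3 - <<'E'
from h import *
goto(.5217,.1326,.0157,15)
c=manip.capture("wrist"); cv2.imwrite("pics/w15.png",c["image"][:,:,::-1])
A=manip.capture("scene");B=manip.capture("side")
cv2.imwrite("pics/fin.png",np.hstack([cv2.resize(A["image"][170:270,350:510],None,fx=2.5,fy=2.5,interpolation=cv2.INTER_CUBIC),cv2.resize(B["image"][200:300,160:320],None,fx=2.5,fy=2.5,interpolation=cv2.INTER_CUBIC)])[:,:,::-1])
def rep(n,c):
  for o in("base_board","board_a"):
    print(n,o,[(np.round(d["xy"]).tolist(),round(d["p"],2),int(d["mask"].sum())) for d in manip.trace(o,c)])
    print("  pts",[(np.round(d["xy"]).tolist(),round(d["p"],2)) for d in manip.spot_point(o,c)])
rep("wrist",c)
for z in(.022,.04,.058): print(z,[proj(q,[[.440,.1107,z]])[0].round(1).tolist() for q in(c,A,B)])
m=pickmask("red_board",A,(486,230)); 
if m is not None: print("red",fit([(A,m)],0,(.475,.349,np.radians(-22.6))))
E
```

```text
t 25.925 pos [ 0.5285 -0.0446  0.2004] F [-1.2 -0.1 -0.3] grip 0.998
  shift(now) [ 0.1845 -0.1734 -0.0381] turn [ 0.13 -0.5  -0.16]  shift if turned first [ 0.1847 -0.1729 -0.0393]
wrist base_board [([177.0, 165.0], 0.94, 1095)]
  pts [([165.0, 238.0], 0.73)]
wrist board_a [([131.0, 160.0], 0.97, 11678), ([79.0, 343.0], 0.89, 4748), ([168.0, 166.0], 0.86, 1364), ([415.0, 407.0], 0.76, 2496)]
  pts [([156.0, 246.0], 0.96), ([118.0, 305.0], 0.96), ([148.0, 250.0], 0.93), ([360.0, 420.0], 0.76)]
0.022 [[155.8, 244.0], [400.9, 224.6], [270.3, 268.6]]
0.04 [[147.9, 250.2], [401.6, 219.4], [270.0, 262.8]]
0.058 [[139.2, 257.1], [402.4, 214.2], [269.8, 256.8]]
red (array([475.08480625, 349.69516796, -23.7427152 ]), np.float64(0.08953085385993068))
```

View pics/w15.png

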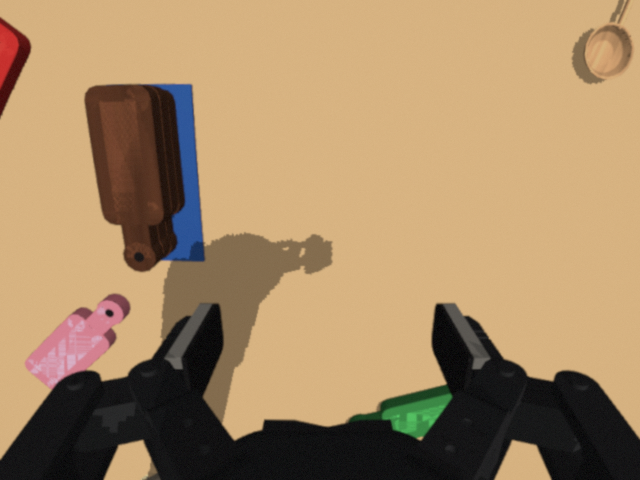

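View pics/fin.png

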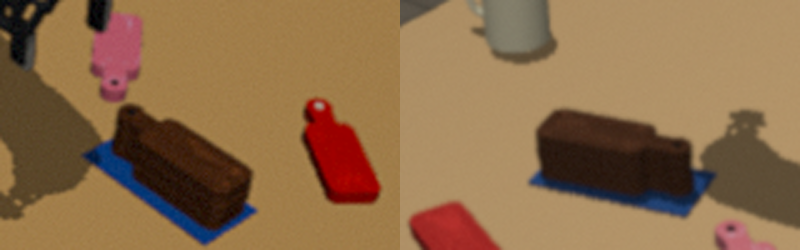

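The wrist view shows the pile at (131,160). The top hole is at (139,257), exactly where predicted for height 58 mm. Edges and handles are flush in all three views, and red has not moved. I hand in.

```bash
python3 -c "
from h import *
print(manip.job_done())"
```

```text
the job is handed in; nothing more can be done
None
```

The two loose dark wooden boards now lie on the bottom board on the blue mat as one flush pile, with all three handles pointing the same way. I handed the job in at about 26 s of the 58 s allowed. I used the left board first and the middle one second. Each was lowered until it touched, then released slowly.

**Last checks:**
- **Alignment:** the wrist, scene and side pictures all show edges and handles flush. The top hole sits at pixel (139,257), exactly where it should be for a board top at 58 mm.
- **Red board:** it fits within about 1 mm and 1° of its first measured pose.
- **Robot:** the gripper was open and well clear of everything at the end.

**What failed or disagreed:**
- **First grasp:** the fingers closed above the board because the fingertips sit roughly 20 mm or more higher than the reported tool position. The board was not disturbed, and I corrected the height for everything after.
- **Cameras:** the side camera's positions were about 5 to 8 mm off from the other two, so I relied on the wrist and scene cameras.
- **Lower loose board:** a scene-camera fit of it after placing read about 12° yaw against the 15° I set. I put that down to its mask, since the pictures show it flush.
- **Bottom board:** I did not measure its position again at the end. The pictures show it still in place on its mat, under the pile.

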